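# Pack the field sampling caddy

### The job

Pack the white sampling caddy for a field trip: lay the flat clear dish on the seat with the low round rim, stand the small screw vial in the square pocket, stand the dropper bottle in the round well, and lay the marker pen lengthwise on the long ledge inside its lips. Each thing must sit fully down in its own place, bottle and vial upright. Leave the battery and the roll of tape standing where they are; they do not belong in the kit.

Things in the scene. Friction and masses are not known exactly. Their poses are not given: they have to be found in the camera images.
- dish_mid (a point): clear flat round lidded dish, 64 mm across, 16 mm high (solid to the grip 59 mm across over its lowest 13 mm); the point is its centre, 8 mm above its underside; z up
- vial_mid (a point): small upright round screw vial, pale with a dark cap as wide as its body, 23 mm in diameter, 54 mm high; the point is its centre, 27 mm above its underside; z up
- dropper_mid (a point): upright amber dropper bottle with a dark narrow dropper top, 91 mm high; body 31 mm in diameter up to 58 mm, top 21 mm in diameter above that; the point is on its axis half-way up, 45.5 mm above its underside; z up
- marker_mid (a point): marker pen lying flat, 138 mm long, 14 mm wide, 15 mm high; the point is its middle, 8 mm above the table; its y axis runs along its length, z up
- dish_seat (a point): dish seat, a grey square insert, 88 x 88 mm, standing in the caddy, its top level with the others at 34 mm above the table; the three inserts stand side by side in any order: a flat platform inside a round rim, 80 mm across inside, only 4 mm high; the point is the centre of its floor, 30 mm above the table; x and y along the insert's sides
- vial_pocket (a point): vial pocket, a grey square insert, 88 x 88 mm, standing in the caddy, its top level with the others at 34 mm above the table; the three inserts stand side by side in any order: a block with one square pocket, 40 x 40 mm and 18 mm deep; the point is the centre of the pocket's floor, 16 mm above the table; x and y along its sides
- bottle_well (a point): bottle well, a grey square insert, 88 x 88 mm, standing in the caddy, its top level with the others at 34 mm above the table; the three inserts stand side by side in any order: a block with one round hole, 50 mm across and 26 mm deep; the point is the centre of the hole's floor, 8 mm above the table; x and y along the block's sides
- marker_ledge (a point): marker ledge, the long raised tray that is part of the fixed white caddy (280 x 142 mm, no higher than 35 mm above the table) beside the row of three inserts (whose centres lie 67 mm from its centre line, towards its +y); inside its 5 mm high lips it is 165 mm long and 36 mm wide; the point is the centre of its floor, 30 mm above the table; x along its length, z up
- battery_mid (a point): single AA battery cell standing on end, 14 mm in diameter, 50 mm high (slimmer than the vial); does not belong in the caddy; the point is its centre, 25 mm above its underside
- tape_mid (a point): roll of label tape lying flat, 64 mm across with a cardboard core, 19 mm high; does not belong in the caddy; the point is its centre, 9.5 mm above its underside
Mind the look-alikes: they are no part of the job. Leave any yellow look-alike of the part that bears dropper_mid alone.

How it is judged:
At the end, for the whole second after the job is handed in: Dish, vial and dropper bottle rest upright on the floors of their own inserts, within 13 mm of the centre; the marker lies on the ledge within 16 mm along, 13 mm across and 0.25 rad; all at rest. Battery (upright) and tape are within 30 mm of where they stood (horizontal distance between dish_mid and dish_seat below 0.013 m and z of dish_mid in the frame of dish_seat between 0.002 and 0.011 m and angle between each of dish_mid, vial_mid, dropper_mid's own z axis and vertical below 0.15 rad and horizontal distance between vial_mid and vial_pocket below 0.013 m and z of vial_mid in the frame of vial_pocket between 0.021 and 0.033 m and horizontal distance between dropper_mid and bottle_well below 0.013 m and z of dropper_mid in the frame of bottle_well between 0.0395 and 0.0515 m and x of marker_mid in the frame of marker_ledge between -0.016 and 0.016 m and y of marker_mid in the frame of marker_ledge between -0.013 and 0.013 m and z of marker_mid in the frame of marker_ledge between 0.002 and 0.011 m and angle between the y axis of marker_mid and the x axis of marker_ledge, either way round below 0.25 rad and linear speed of each of dish, vial, dropper, marker below 0.02 m/s and distance of each of battery_mid, tape_mid from where it was at the start of the episode below 0.03 m and angle between battery_mid's own z axis and vertical below 0.3 rad); the robot touches nothing.
It fails at once if the battery is carried off or knocked away (distance of battery_mid from where it was at the start of the episode above 0.05 m).
It fails at once if the tape roll is carried off or knocked away (distance of tape_mid from where it was at the start of the episode above 0.05 m).
It also fails if it takes over 109 s, if anything falls off the work surface, if the arm or the gripper's body presses on something with over 40 N, if the wrist force passes 120 N, or if a joint passes its speed limit or range.

### The arm

A 6-joint arm with a two-finger parallel gripper is mounted at the origin on the work surface; the furniture and walls round the work are solid. World frame = base frame: x ahead of the robot, y to its left, z up, the work surface at z = 0. Lengths are in m, angles in rad, forces in N, time in s.
With the tool pointing down it reaches from about 0.3 to 0.775 m from the base axis. Payload 14.6 kg.
Tool frame: the origin (TCP) lies at the very end of the fingers, on their centre line; the grasp point (between the pads) lies 19 mm behind it (pinch_z is the distance from the TCP to the grasp point, in m); z points along the fingers, y is the direction in which the jaws open and shut (so a half turn about z gives the same grasp; the last joint's range is limited). The gripper opens to 94 mm and grips with 3 to 60 N. Pads are 16 mm wide; open, the fingers measure 119 mm over their backs; the gripper's body (75 mm by 177 mm) begins 78 mm behind the grasp point.
Start: joints at [1.15, 0.3, 1.521, -0, 1.321, -0.067], TCP at [0.191, 0.516, 0.205] pointing down, gripper open.
Joint ranges: [-3.03, 3.03], [-0.79, 2.21], [0.23, 2.52], [-1.04, 4.18], [0, 3.07], [-2.55, 2.55]. Speed limits (rad/s): [2.22, 2.22, 2.57, 3.14, 3.14, 3.14].

### API

Orientations are given as [roll, pitch, yaw] about the fixed x, y, z axes, in that order (R = Rz(yaw) Ry(pitch) Rx(roll)).
In Python, from station import get_obs, camera, hand_in, pinch_z gives the robot as it stands.
- The arm moves only by the tool servo_tool, never from a script. Its argument "moves" is a list that holds one entry, the list of rows, each a list of 7 numbers: the turn, a rotation vector about the tool's x, y, z normalised to -1 to 1, where 1 is pi/2 rad, then the shift along the tool's x, y, z normalised to -1 to 1, where 1 is 500 mm, then the closure, from 0 (fully open) to 1 (shut). In form: [[[rx, ry, rz, x, y, z, hand], ...]]. A call has 1 to 12 rows; each row is the pose to reach, as a shift and turn from the pose measured when the call began, along the tool's axes at that moment; what a row does not reach only later rows make up. A row lasts 1/12 s, in which the tool goes at most 41.7 mm and 7.16 degrees, less where a joint would pass 70% of its speed; a pose out of reach is approached as far as the arm can. A call with a number of a shift or a turn outside -1 to 1 is refused whole. A call with a gripper value outside its range is refused whole. The fingers move at their own pace and stop on an object; "squeeze" is the grip in N (left out, the last holds). Time passes only in rows, so rows that repeat a pose let the fingers close. It gives the time, the measured TCP pose, the force and the opening at its end, in the units of the state.
- get_obs(): the state, without advancing time (a new reading comes with each control period).
- camera(name): name is "scene" or "top" or "wrist"; returns a dict with "color" (384x512x3 uint8, red, green, blue), "intrinsics" (3x3 intrinsics, pixels), "rvec" (rotation vector, rad) and "tvec" (3), from world to camera coordinates, as OpenCV has them. Camera axes: x right, y down, z forward; pixel columns grow to the right and rows downward; lengths in m; the calibration is good to about 2 mm. A picture is of the moment at which its call begins. There is no depth.
- hand_in(): hands the job in, once; it reports no verdict.
The state is a dict: "time_s": time; "qpos": joint angles; "joint_vel": joint speeds; "tau": joint torques, N m; "ee_pos": TCP position; "eef_rot": TCP orientation; "force": force on the tool from outside, world axes, zero at the start; "moment": the same for the moment, N m; "grip_width": finger opening in m.
Only numpy, scipy, OpenCV 4.12 (cv2) and the standard library are available. Lean on these libraries where they do the work, as an engineer would, in place of code of your own. Each camera call takes 0.05 s, during which the arm holds its last target.

## Working session

There is one attempt and no reset: what is moved stays moved. The work goes in short steps, Python scripts to look and compute and a tool call to move; the robot and the scene stay as the last step left them, time stands still between calls to the robot, and variables do not carry over. Pictures are saved under pics/ and viewed, and the job is handed in when it is done.

Besides the shell and the picture viewer there is one more tool, called after "Request:" as a command line: name --argument value ..., lists and objects as JSON in quotes. servo_tool: Moves the arm, as the interface text tells. Scaled input: -1 to 1 covers 500 mm each way for a shift and pi/2 rad each way for a turn. Its arguments: {"type":"object","properties":{"moves":{"type":"array"},"squeeze":{"type":"number"}},"required":["moves"]}

```bash
mkdir -p pics; ls
python3 - <<'E'
from station import get_obs,camera,pinch_z
import cv2,numpy as np
print(pinch_z);o=get_obs();print(o)
for n in ["scene","top","wrist"]:
    c=camera(n);cv2.imwrite(f"pics/{n}0.png",c["color"][:,:,::-1]);print(n,c["intrinsics"].tolist(),c["rvec"],c["tvec"])
    R=cv2.Rodrigues(np.array(c["rvec"]))[0];print(-R.T@np.array(c["tvec"]).ravel())
E
```

```text
pics
0.0188
{'time_s': 0.0, 'qpos': array([ 1.15041464e+00,  3.00440754e-01,  1.52157092e+00,  1.72364094e-05,
        1.32071729e+00, -6.65832892e-02]), 'joint_vel': array([ 0.00041851, -0.00021161, -0.00242432,  0.00059545, -0.00061066,
        0.00028903]), 'tau': array([-7.35697677e-05, -5.31809020e+01, -3.52737021e+01,  7.09070452e-02,
        2.44987925e-02, -3.48850813e-05]), 'ee_pos': array([0.19043729, 0.51569822, 0.20490728]), 'eef_rot': array([-3.14045996e+00, -9.22622359e-05,  2.78778992e+00]), 'force': array([-0.19327542, -1.21613065,  0.18192213]), 'moment': array([ 0.02872214, -0.00627301,  0.05156791]), 'grip_width': 0.09416897513492972}
scene [[494.2162311546021, 0.0, 252.96525807199592], [0.0, 494.2162311546021, 190.68625535972353], [0.0, 0.0, 1.0]] [ 2.13374226 -1.1941308   0.45891459] [-0.25960175  0.37975737  0.88170728]
[-0.13329799 -0.39617229  0.9023833 ]
top [[423.47714705003466, 0.0, 251.853870462357], [0.0, 423.47714705003466, 190.29088863572437], [0.0, 0.0, 1.0]] [ 2.16008972 -2.18324265  0.11144343] [-0.01102614  0.51562721  1.05526744]
[ 0.40801136 -0.0127682   1.10133831]
wrist [[291.23516263851593, 0.0, 250.77276449238076], [0.0, 291.23516263851593, 189.2046556689458], [0.0, 0.0, 1.0]] [-2.38864754 -1.66372081 -0.22506864] [-0.55004032 -0.02797602  0.39095048]
[0.11828993 0.54304751 0.3837658 ]
```

View pics/scene0.png

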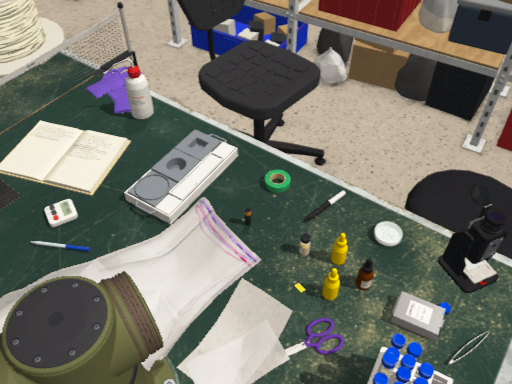

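View pics/top0.png

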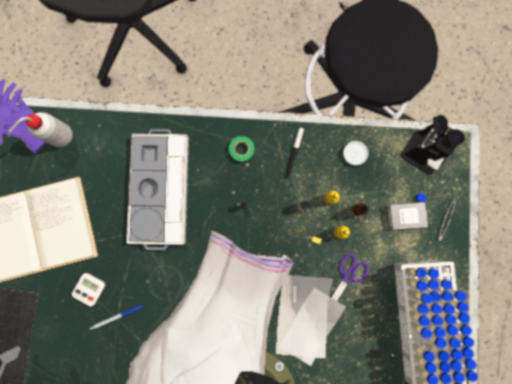

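View pics/wrist0.png

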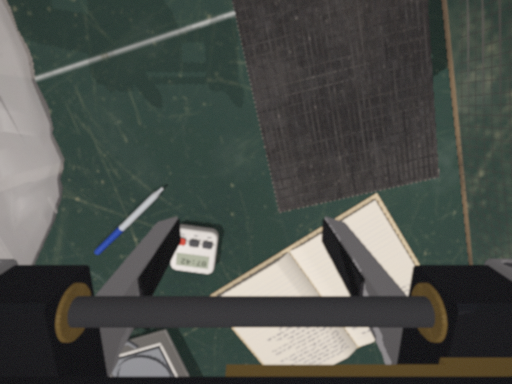

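Candidates by scene pixel:
- **Dropper:** amber at (366,275). The yellow look-alikes are at (340,249) and (332,284), so I leave those.
- **Vial:** pale with a dark cap at (305,244). The battery, slim and dark, is at (248,216).
- **Dish:** clear white at (388,234). The tape is green at (277,181).
- **Marker:** (325,206). The blue pen at (60,245) is not it.

Next are close crops to check these choices.

Run:
```python
import cv2,numpy as np
s=cv2.imread("pics/scene0.png");t=cv2.imread("pics/top0.png")
cv2.imwrite("pics/c1.png",cv2.resize(s[160:310,230:430],None,fx=4,fy=4,interpolation=cv2.INTER_CUBIC))
cv2.imwrite("pics/c2.png",cv2.resize(t[110:250,220:400],None,fx=4,fy=4,interpolation=cv2.INTER_CUBIC))
a=cv2.resize(t[120:260,115:200],None,fx=4,fy=4,interpolation=cv2.INTER_CUBIC)
b=cv2.resize(s[120:230,120:245],None,fx=3.5,fy=3.5,interpolation=cv2.INTER_CUBIC)
h=max(a.shape[0],b.shape[0]);p=lambda i:cv2.copyMakeBorder(i,0,h-i.shape[0],0,0,0)
cv2.imwrite("pics/c3.png",np.hstack([p(a),p(b)]))
```

```text
(no output)
```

View pics/c1.png

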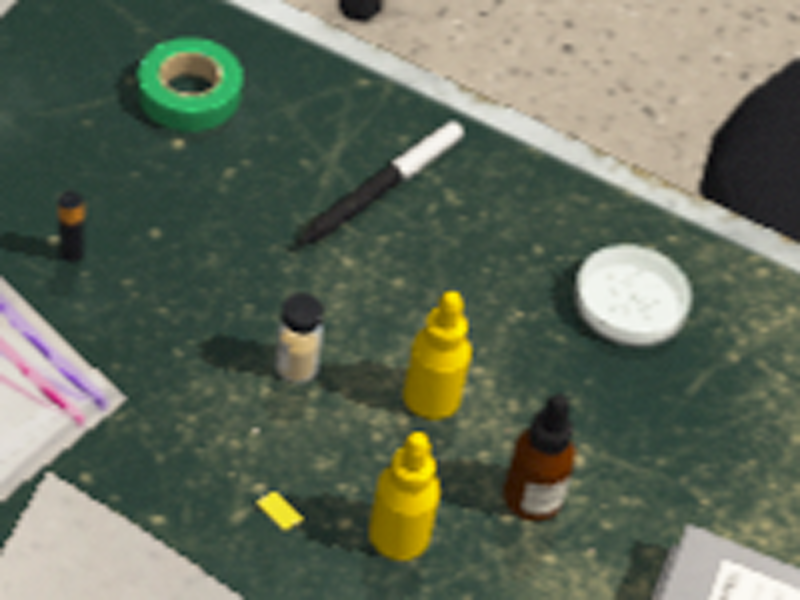

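View pics/c2.png

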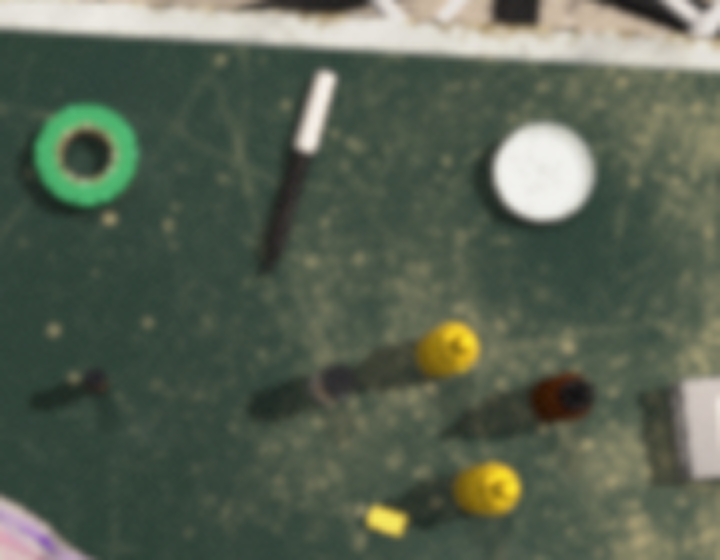

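View pics/c3.png

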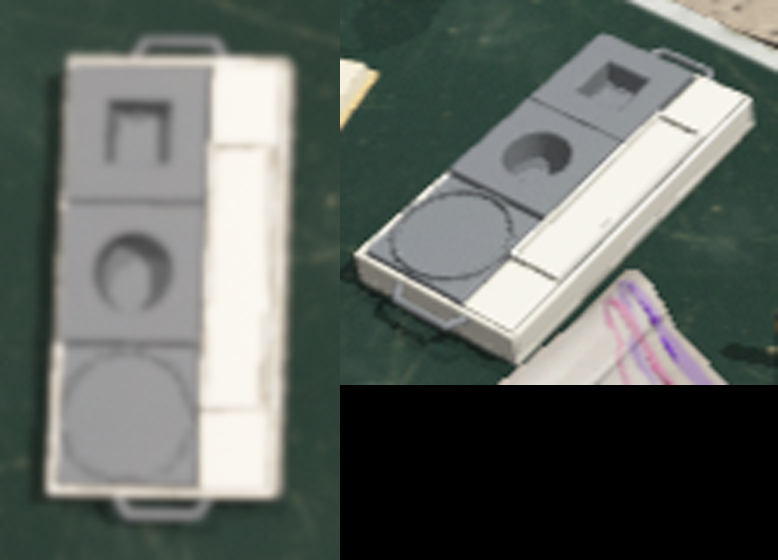

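The crops confirm it. Scene crop: amber bottle (540,460), vial (300,340), dish (632,295), marker (380,185), battery (70,225), tape (190,85). Caddy, in the top view: pocket at px (150,154), well (148,188), rimmed seat (147,223), ledge (175,189). Next I measure them.

```bash
cat > h.py <<'E'
import cv2,numpy as np
from station import get_obs,camera,pinch_z
from scipy.spatial.transform import Rotation as Ro
def P(c): 
    R=cv2.Rodrigues(np.array(c["rvec"],float))[0];t=np.array(c["tvec"],float).ravel();return np.array(c["intrinsics"]),R,t
def ray(c,uv,z):
    K,R,t=P(c);d=R.T@np.linalg.inv(K)@np.array([uv[0],uv[1],1.]);o=-R.T@t
    return o+d*(z-o[2])/d[2]
def proj(c,X):
    return cv2.projectPoints(np.array(X,float).reshape(-1,3),np.array(c["rvec"],float),np.array(c["tvec"],float),np.array(c["intrinsics"]),None)[0].reshape(-1,2)
def blobs(c,lo,hi,roi,amin=8):
    h=cv2.cvtColor(c["color"],cv2.COLOR_RGB2HSV);m=cv2.inRange(h,np.array(lo),np.array(hi))
    x0,y0,x1,y1=roi;k=np.zeros_like(m);k[y0:y1,x0:x1]=m[y0:y1,x0:x1]
    cs,_=cv2.findContours(k,cv2.RETR_EXTERNAL,cv2.CHAIN_APPROX_NONE)
    out=[]
    for q in cs:
        a=cv2.contourArea(q)
        if a>=amin: out.append((a,cv2.minAreaRect(q),q))
    return sorted(out,key=lambda e:-e[0])
E
python3 - <<'E'
from h import *
t=camera("top");s=camera("scene")
def show(n,b,c,z):
    for a,r,q in b[:4]:
        u=r[0];print(n,int(a),np.round(u,1),np.round(r[1],1),round(r[2]),np.round(ray(c,u,z),4))
show("tape",blobs(t,(45,100,80),(90,255,255),(220,130,265,170)),t,.019)
show("tapeS",blobs(s,(45,150,100),(90,255,255),(255,165,300,200)),s,.01)
show("dish",blobs(t,(0,0,150),(180,60,255),(335,135,375,170)),t,.012)
show("dishS",blobs(s,(0,0,150),(180,60,255),(365,215,412,255)),s,.008)
show("mkW",blobs(t,(0,0,140),(180,60,255),(280,120,310,150)),t,.012)
show("mkK",blobs(t,(0,0,0),(180,255,40),(280,140,310,180)),t,.012)
show("yel",blobs(t,(20,150,120),(35,255,255),(300,180,360,250)),t,.03)
show("amb",blobs(t,(0,120,40),(18,255,255),(345,195,375,220)),t,.03)
show("ambS",blobs(s,(0,150,40),(18,255,255),(350,250,385,300)),s,.03)
show("grey",blobs(t,(90,5,80),(140,60,190),(120,125,170,250)),t,.034)
show("white",blobs(t,(0,0,190),(180,40,255),(115,125,195,250)),t,.035)
c=lambda x,y:(115+(x+.5)/4-.5,120+(y+.5)/4-.5)
for n,p,z in [("pocketTop",(139,133),.034),("wellTop",(133,272),.034),("seat",(127,413),.034),
 ("gTL",(66,66),.034),("gTR",(212,66),.034),("gBR",(199,488),.034),("gBL",(55,488),.034),("cTL",(66,57),.034),("cTR",(293,59),.034),("cBR",(280,494),.034),("cBL",(48,494),.034),
 ("led1",(206,146),.034),("led2",(274,148),.034),("led3",(266,410),.034),("led4",(199,408),.034)]:
    print(n,np.round(ray(t,c(*p),z),4))
c=lambda x,y:(220+(x+.5)/4-.5,110+(y+.5)/4-.5)
d=lambda x,y:(230+(x+.5)/4-.5,160+(y+.5)/4-.5)
for n,p,q,z in [("vialtop",(337,381),(302,307),.054),("battop",(95,380),(70,200),.05),("droptop",(577,393),(557,403),.091),("mk1",(328,73),(460,127),.008),("mk2",(267,267),(302,241),.008)]:
    print(n,np.round(ray(t,c(*p),z),4),np.round(ray(s,d(*q),z),4))
E
```

```text
tape 529 [241.2 148.3] [26.2 25.5] 45 [0.626  0.0098 0.019 ]
tapeS 399 [277.9 178.7] [25.5 20.1] 27 [0.6355 0.0136 0.01  ]
dish 436 [355.5 152.5] [23. 23.] 90 [ 0.6131 -0.2881  0.012 ]
dishS 504 [388.5 233. ] [24. 27.] 90 [ 0.6179 -0.2869  0.008 ]
dishS 11 [407.  216.5] [3. 8.] 90 [ 0.6868 -0.3059  0.008 ]
mkW 86 [298.6 137.5] [ 5.4 20.2] 16 [ 0.6544 -0.1405  0.012 ]
mkW 20 [294.5 121. ] [ 2. 29.] 90 [ 0.6987 -0.1306  0.012 ]
yel 119 [342.5 232. ] [12. 13.] 90 [ 0.4071 -0.2437  0.03  ]
yel 111 [332.5 196.5] [11. 13.] 90 [ 0.497  -0.2212  0.03  ]
yel 30 [316.  239.5] [5. 8.] 90 [ 0.389  -0.1764  0.03  ]
amb 62 [358.5 209. ] [10. 11.] 90 [ 0.4646 -0.2861  0.03  ]
ambS 136 [363.9 279.4] [14.4 20.5] 15 [ 0.4585 -0.2907  0.03  ]
white 2077 [157.  188.5] [ 56.9 109.8] 2 [0.5217 0.2235 0.035 ]
pocketTop [0.6134 0.2442 0.034 ]
wellTop [0.5242 0.2468 0.034 ]
seat [0.4352 0.2494 0.034 ]
gTL [0.6575 0.2915 0.034 ]
gTR [0.6565 0.198  0.034 ]
gBR [0.3879 0.2037 0.034 ]
gBL [0.3889 0.2937 0.034 ]
cTL [0.6634 0.2916 0.034 ]
cTR [0.6606 0.1461 0.034 ]
cBR [0.3836 0.1531 0.034 ]
cBL [0.3852 0.298  0.034 ]
led1 [0.6046 0.2014 0.034 ]
led2 [0.6028 0.158  0.034 ]
led3 [0.4361 0.1621 0.034 ]
led4 [0.4378 0.2042 0.034 ]
vialtop [ 0.475  -0.1449  0.054 ] [ 0.4773 -0.1429  0.054 ]
battop [0.4775 0.005  0.05  ] [0.4795 0.0063 0.05  ]
droptop [ 0.4639 -0.2835  0.091 ] [ 0.4632 -0.2891  0.091 ]
mk1 [ 0.6811 -0.1495  0.008 ] [ 0.6846 -0.1474  0.008 ]
mk2 [ 0.5527 -0.1069  0.008 ] [ 0.5535 -0.1066  0.008 ]
```

```bash
cat >> h.py <<'E'
def go(x,y,z,psi):
    o=get_obs();R0=Ro.from_euler('xyz',o["eef_rot"]);Rt=Ro.from_euler('xyz',[np.pi,0,np.radians(psi)])
    rv=(R0.inv()*Rt).as_rotvec()/(np.pi/2);sh=R0.inv().apply(np.array([x,y,z])-o["ee_pos"])/.5
    print("t",round(o["time_s"],2),"pos",np.round(o["ee_pos"],4),"w",round(o["grip_width"],4),"F",np.round(o["force"],1),"->",np.round(np.r_[rv,sh],4).tolist())
E
python3 -c "
from h import *
go(.4635,-.286,.2,103)"
```

```text
t 0.25 pos [0.1905 0.5158 0.2052] w 0.0941 F [-0.  -0.  -0.6] -> [-0.0003, 0.0001, 0.6303, -1.0678, -1.3152, 0.011]
```

Request:
servo_tool --moves '[[[0, 0, 0.63, -0.6, -0.74, 0.01, 0], [0, 0, 0.63, -0.6, -0.74, 0.01, 0], [0, 0, 0.63, -0.6, -0.74, 0.01, 0], [0, 0, 0.63, -0.6, -0.74, 0.01, 0], [0, 0, 0.63, -0.6, -0.74, 0.01, 0], [0, 0, 0.63, -0.6, -0.74, 0.01, 0], [0, 0, 0.63, -0.6, -0.74, 0.01, 0], [0, 0, 0.63, -0.6, -0.74, 0.01, 0], [0, 0, 0.63, -0.6, -0.74, 0.01, 0], [0, 0, 0.63, -0.6, -0.74, 0.01, 0], [0, 0, 0.63, -0.6, -0.74, 0.01, 0], [0, 0, 0.63, -0.6, -0.74, 0.01, 0]]]' --squeeze 20

```text
time_s: 1.25
ee_pos: [0.3443, 0.0614, 0.2006]
eef_rot: [3.141, 0.001, 1.796]
force: [0.0, 1.3, 0.1]
grip_width: 0.094
```

```bash
python3 -c "
from h import *
print(get_obs()['qpos'],get_obs()['eef_rot']);go(.4635,-.286,.2,103)"
```

```text
[ 7.23779582e-02 -1.62957132e-01  2.02714124e+00 -1.03213883e-03
  1.27683672e+00 -1.52369184e-01] [3.14117756e+00 1.06335756e-03 1.79584202e+00]
t 1.25 pos [0.3443 0.0614 0.2006] w 0.094 F [0.  1.3 0.1] -> [0.0003, 0.0007, -0.0012, -0.7304, 0.0773, 0.002]
```

Request:
servo_tool --moves '[[[0, 0, 0, -0.73, 0.077, 0, 0.3], [0, 0, 0, -0.73, 0.077, 0, 0.3], [0, 0, 0, -0.73, 0.077, 0, 0.3], [0, 0, 0, -0.73, 0.077, 0, 0.3], [0, 0, 0, -0.73, 0.077, 0, 0.3], [0, 0, 0, -0.73, 0.077, 0, 0.3], [0, 0, 0, -0.73, 0.077, 0, 0.3], [0, 0, 0, -0.73, 0.077, 0, 0.3], [0, 0, 0, -0.73, 0.077, 0, 0.3], [0, 0, 0, -0.73, 0.077, 0, 0.3], [0, 0, 0, -0.73, 0.077, 0, 0.3]]]'

```text
time_s: 2.17
ee_pos: [0.4631, -0.2869, 0.2]
eef_rot: [-3.141, -0.0, 1.794]
force: [0.4, -0.1, 0.3]
grip_width: 0.0656
```

Run:
```python
from h import *
go(.4635,-.286,.2,103)
c=camera("wrist");cv2.imwrite("pics/w1.png",c["color"][:,:,::-1])
print(proj(c,[[.4635,-.286,.0],[.4635,-.286,.091],[.476,-.144,.054],[.614,-.288,.016]]))
```

```text
t 2.17 pos [ 0.4631 -0.2869  0.2   ] w 0.0656 F [ 0.4 -0.1  0.3] -> [-0.0004, -0.0001, -0.0024, 0.0016, 0.0012, -0.0]
[[250.84304448 168.93015461]
 [250.78528099 186.69466227]
 [293.47847077  48.88893493]
 [363.15640803 197.93249837]]
```

View pics/w1.png

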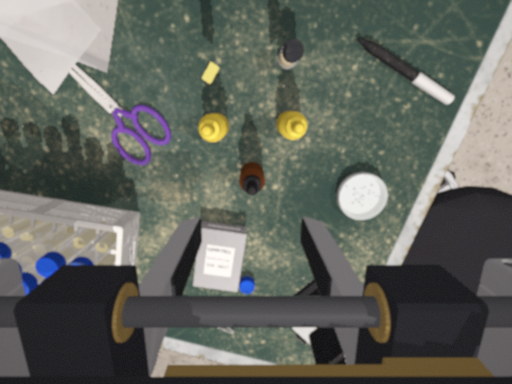

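The wrist view shows the amber dropper's top at (252,186), against a predicted (251,187). The vial cap is at (291,48) and the dish at (362,196), both close to prediction too. I'm descending to grip the dropper.

Request:
servo_tool --moves '[[[0, 0, 0, 0, 0, 0.1, 0.3], [0, 0, 0, 0, 0, 0.17, 0.3], [0, 0, 0, 0, 0, 0.24, 0.3], [0, 0, 0, 0, 0, 0.3, 0.3], [0, 0, 0, 0, 0, 0.34, 0.3], [0, 0, 0, 0, 0, 0.34, 0.3], [0, 0, 0, 0, 0, 0.34, 0.8], [0, 0, 0, 0, 0, 0.34, 0.8], [0, 0, 0, 0, 0, 0.34, 0.8], [0, 0, 0, 0, 0, 0.34, 0.8], [0, 0, 0, 0, 0, 0.34, 0.8], [0, 0, 0, 0, 0, 0.34, 0.8]]]' --squeeze 20

```text
time_s: 3.22
ee_pos: [0.4632, -0.286, 0.0311]
eef_rot: [3.141, 0.001, 1.795]
force: [0.8, 0.1, 5.1]
grip_width: 0.0306
```

Request:
servo_tool --moves '[[[0, 0, 0, 0, 0, -0.1, 0.8], [0, 0, 0, 0, 0, -0.2, 0.8], [0, 0, 0, 0, 0, -0.3, 0.8], [0, 0, 0, 0, 0, -0.34, 0.8], [0, 0, 0, 0, 0, -0.34, 0.8], [0, 0, 0, 0, 0, -0.34, 0.8]]]'

```text
time_s: 3.72
ee_pos: [0.4639, -0.2864, 0.2038]
eef_rot: [3.138, 0.005, 1.795]
force: [-0.3, -0.3, -0.9]
grip_width: 0.0302
```

Run:
```python
from h import *
go(.5235,.2468,.2,178.3)
```

```text
t 3.72 pos [ 0.4639 -0.2864  0.2038] w 0.0302 F [-0.3 -0.3 -0.9] -> [0.0001, 0.0042, -0.8384, 1.0132, 0.3534, 0.0041]
```

Request:
servo_tool --moves '[[[0, 0, -0.84, 0.8, 0.28, 0, 0.8], [0, 0, -0.84, 0.8, 0.28, 0, 0.8], [0, 0, -0.84, 0.8, 0.28, 0, 0.8], [0, 0, -0.84, 0.8, 0.28, 0, 0.8], [0, 0, -0.84, 0.8, 0.28, 0, 0.8], [0, 0, -0.84, 0.8, 0.28, 0, 0.8], [0, 0, -0.84, 0.8, 0.28, 0, 0.8], [0, 0, -0.84, 0.8, 0.28, 0, 0.8], [0, 0, -0.84, 0.8, 0.28, 0, 0.8], [0, 0, -0.84, 0.8, 0.28, 0, 0.8], [0, 0, -0.84, 0.8, 0.28, 0, 0.8], [0, 0, -0.84, 0.8, 0.28, 0, 0.8]]]'

```text
time_s: 4.72
ee_pos: [0.5107, 0.1369, 0.2004]
eef_rot: [-3.137, 0.002, 3.121]
force: [-0.8, -0.2, -0.1]
grip_width: 0.0304
```

Run:
```python
from h import *
go(.5235,.2468,.2,178.3)
```

```text
t 4.72 pos [0.5107 0.1369 0.2004] w 0.0304 F [-0.8 -0.2 -0.1] -> [-0.0026, 0.0012, 0.006, -0.0212, 0.2203, -0.0001]
```

Request:
servo_tool --moves '[[[0, 0, 0.006, -0.021, 0.22, 0, 0.8], [0, 0, 0.006, -0.021, 0.22, 0, 0.8], [0, 0, 0.006, -0.021, 0.22, 0, 0.8], [0, 0, 0.006, -0.021, 0.22, 0, 0.8], [0, 0, 0.006, -0.021, 0.22, 0, 0.8], [0, 0, 0.006, -0.021, 0.22, 0, 0.8]]]'

```text
time_s: 5.22
ee_pos: [0.5233, 0.2452, 0.199]
eef_rot: [-3.137, 0.0, 3.109]
force: [0.3, -0.5, -1.6]
grip_width: 0.0307
```

Run:
```python
from h import *
go(.5235,.2468,.039,178.3)
c=camera("wrist");cv2.imwrite("pics/w2.png",c["color"][:,:,::-1])
print(proj(c,[[.5242,.2468,.034],[.6134,.2442,.034],[.4352,.2494,.034],[.522,.180,.03]]))
```

```text
t 5.22 pos [0.5233 0.2452 0.199 ] w 0.0307 F [ 0.3 -0.5 -1.6] -> [-0.0032, 0.0003, -0.0017, -0.0001, 0.0049, 0.3199]
[[252.59463991 175.33092942]
 [252.71940053 242.82337477]
 [252.45724649  98.20760406]
 [197.94840113 174.53181587]]
```

View pics/w2.png

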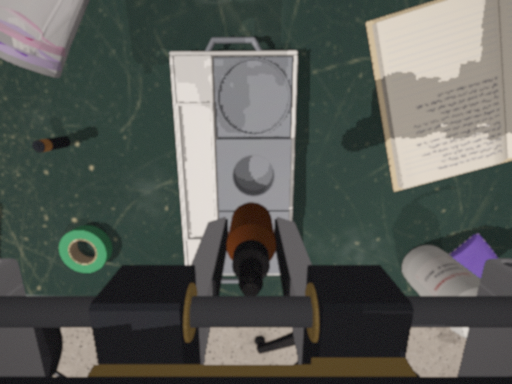

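The wrist view shows the well at (253,174) and the seat at (254,96), within about 2 px of prediction. The bottle hangs straight, so I'm lowering it.

Request:
servo_tool --moves '[[[0, 0, 0, 0, 0.004, 0.06, 0.8], [0, 0, 0, 0, 0.004, 0.12, 0.8], [0, 0, 0, 0, 0.004, 0.18, 0.8], [0, 0, 0, 0, 0.004, 0.24, 0.8], [0, 0, 0, 0, 0.004, 0.28, 0.8], [0, 0, 0, 0, 0.004, 0.3, 0.8], [0, 0, 0, 0, 0.004, 0.315, 0.8], [0, 0, 0, 0, 0.004, 0.318, 0.8], [0, 0, 0, 0, 0.004, 0.318, 0.8], [0, 0, 0, 0, 0.004, 0.318, 0.8]]]'

```text
time_s: 6.1
ee_pos: [0.5243, 0.2463, 0.0417]
eef_rot: [-3.138, 0.003, 3.109]
force: [0.2, -0.1, 0.4]
grip_width: 0.0303
```

Run:
```python
from h import *
go(.5235,.2468,.039,178.3)
```

```text
t 6.1 pos [0.5243 0.2463 0.0417] w 0.0303 F [ 0.2 -0.1  0.4] -> [-0.0026, 0.0018, -0.002, 0.0016, 0.001, 0.0053]
```

Request:
servo_tool --moves '[[[0, 0, 0, 0, 0, 0.006, 0.8], [0, 0, 0, 0, 0, 0.006, 0.8], [0, 0, 0, 0, 0, 0.006, 0.4], [0, 0, 0, 0, 0, 0.006, 0.4], [0, 0, 0, 0, 0, 0.006, 0.4], [0, 0, 0, 0, 0, 0.006, 0.4], [0, 0, 0, 0, 0, -0.1, 0.4], [0, 0, 0, 0, 0, -0.2, 0.4], [0, 0, 0, 0, 0, -0.32, 0.4], [0, 0, 0, 0, 0, -0.32, 0.4], [0, 0, 0, 0, 0, -0.32, 0.4]]]'

```text
time_s: 7.02
ee_pos: [0.526, 0.2479, 0.2098]
eef_rot: [3.141, 0.013, 3.109]
force: [0.3, 0.6, 0.9]
grip_width: 0.0568
```

Run:
```python
from h import *
c=camera("wrist");cv2.imwrite("pics/w3.png",c["color"][:,:,::-1])
go(.4765,-.144,.2,103)
print(proj(c,[[.524,.247,.034],[.524,.247,.099]]))
```

```text
t 7.07 pos [0.5252 0.2475 0.2058] w 0.0564 F [-0.4  0.6 -1. ] -> [0.0034, 0.0056, 0.8347, 0.0717, -0.7858, 0.0118]
[[249.66912424 169.35552528]
 [249.49436473 182.94516739]]
```

View pics/w3.png

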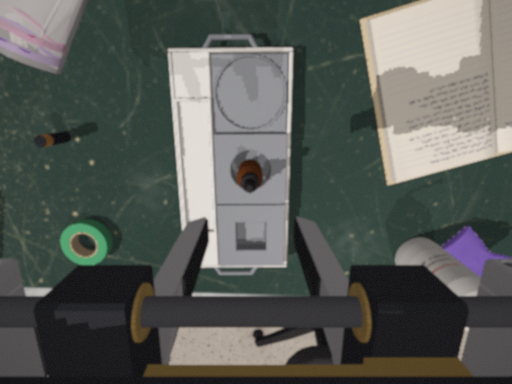

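The dropper is standing in the well, its top at (250,183) as predicted. The vial is next.

Request:
servo_tool --moves '[[[0.003, 0.005, 0.83, 0.07, -0.786, 0.01, 0.4], [0.003, 0.005, 0.83, 0.07, -0.786, 0.01, 0.4], [0.003, 0.005, 0.83, 0.07, -0.786, 0.01, 0.4], [0.003, 0.005, 0.83, 0.07, -0.786, 0.01, 0.4], [0.003, 0.005, 0.83, 0.07, -0.786, 0.01, 0.4], [0.003, 0.005, 0.83, 0.07, -0.786, 0.01, 0.4], [0.003, 0.005, 0.83, 0.07, -0.786, 0.01, 0.4], [0.003, 0.005, 0.83, 0.07, -0.786, 0.01, 0.4], [0.003, 0.005, 0.83, 0.07, -0.786, 0.01, 0.4], [0.003, 0.005, 0.83, 0.07, -0.786, 0.01, 0.4], [0.003, 0.005, 0.83, 0.07, -0.786, 0.01, 0.4], [0.003, 0.005, 0.83, 0.07, -0.786, 0.01, 0.4]]]'

```text
time_s: 8.07
ee_pos: [0.4767, -0.1451, 0.1996]
eef_rot: [-3.141, -0.001, 1.8]
force: [-0.7, 0.8, 0.3]
grip_width: 0.0563
```

Run:
```python
from h import *
go(.4765,-.144,.024,103)
c=camera("wrist");cv2.imwrite("pics/w4.png",c["color"][:,:,::-1])
print(proj(c,[[.4765,-.144,.0],[.4765,-.144,.054],[.618,-.1275,.008]]))
```

```text
t 8.07 pos [ 0.4767 -0.1451  0.1996] w 0.0563 F [-0.7  0.8  0.3] -> [-0.0005, -0.0005, 0.0015, 0.002, 0.0005, 0.3511]
[[250.48173132 168.82779849]
 [250.38966019 178.21379791]
 [358.515561   182.09792429]]
```

View pics/w4.png

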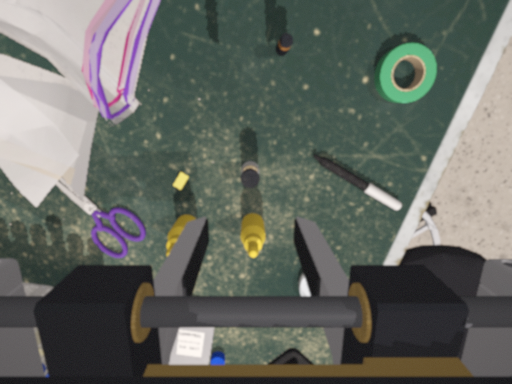

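The vial cap is at (250,178), as predicted. The marker's middle is at about (358,181), which also matches.

Request:
servo_tool --moves '[[[0, 0, 0, 0.002, 0, 0.1, 0.4], [0, 0, 0, 0.002, 0, 0.17, 0.4], [0, 0, 0, 0.002, 0, 0.24, 0.4], [0, 0, 0, 0.002, 0, 0.3, 0.4], [0, 0, 0, 0.002, 0, 0.35, 0.4], [0, 0, 0, 0.002, 0, 0.35, 0.4], [0, 0, 0, 0.002, 0, 0.35, 0.9], [0, 0, 0, 0.002, 0, 0.35, 0.9], [0, 0, 0, 0.002, 0, 0.35, 0.9], [0, 0, 0, 0.002, 0, 0.35, 0.9], [0, 0, 0, 0.002, 0, 0.35, 0.9], [0, 0, 0, 0.002, 0, 0.35, 0.9]]]' --squeeze 15

```text
time_s: 9.12
ee_pos: [0.4769, -0.1434, 0.0256]
eef_rot: [3.141, 0.0, 1.806]
force: [-1.1, 1.6, 5.9]
grip_width: 0.0225
```

Request:
servo_tool --moves '[[[0, 0, 0, 0, 0, -0.1, 0.9], [0, 0, 0, 0, 0, -0.2, 0.9], [0, 0, 0, 0, 0, -0.3, 0.9], [0, 0, 0, 0, 0, -0.35, 0.9], [0, 0, 0, 0, 0, -0.35, 0.9], [0, 0, 0, 0, 0, -0.35, 0.9]]]'

```text
time_s: 9.62
ee_pos: [0.4779, -0.1438, 0.2038]
eef_rot: [3.136, 0.004, 1.806]
force: [0.8, -0.1, -1.0]
grip_width: 0.0225
```

Run:
```python
from h import *
go(.6125,.2442,.2,178.3)
```

```text
t 9.62 pos [ 0.4779 -0.1438  0.2038] w 0.0225 F [ 0.8 -0.1 -1. ] -> [0.0015, 0.0043, -0.8317, 0.6921, 0.4423, 0.0076]
```

Request:
servo_tool --moves '[[[0.001, 0.004, -0.83, 0.692, 0.442, 0.007, 0.9], [0.001, 0.004, -0.83, 0.692, 0.442, 0.007, 0.9], [0.001, 0.004, -0.83, 0.692, 0.442, 0.007, 0.9], [0.001, 0.004, -0.83, 0.692, 0.442, 0.007, 0.9], [0.001, 0.004, -0.83, 0.692, 0.442, 0.007, 0.9], [0.001, 0.004, -0.83, 0.692, 0.442, 0.007, 0.9], [0.001, 0.004, -0.83, 0.692, 0.442, 0.007, 0.9], [0.001, 0.004, -0.83, 0.692, 0.442, 0.007, 0.9], [0.001, 0.004, -0.83, 0.692, 0.442, 0.007, 0.9], [0.001, 0.004, -0.83, 0.692, 0.442, 0.007, 0.9], [0.001, 0.004, -0.83, 0.692, 0.442, 0.007, 0.9], [0.001, 0.004, -0.83, 0.692, 0.442, 0.007, 0.9]]]'

```text
time_s: 10.62
ee_pos: [0.6117, 0.2455, 0.1968]
eef_rot: [-3.141, -0.003, 3.114]
force: [0.1, -0.9, -0.7]
grip_width: 0.0228
```

Run:
```python
from h import *
go(.6125,.2442,.042,178.3)
```

```text
t 10.62 pos [0.6117 0.2455 0.1968] w 0.0228 F [ 0.1 -0.9 -0.7] -> [-0.0007, -0.002, 0.0016, -0.0027, -0.0023, 0.3097]
```

Request:
servo_tool --moves '[[[0, -0.002, 0, -0.002, -0.002, 0.06, 0.9], [0, -0.002, 0, -0.002, -0.002, 0.12, 0.9], [0, -0.002, 0, -0.002, -0.002, 0.18, 0.9], [0, -0.002, 0, -0.002, -0.002, 0.24, 0.9], [0, -0.002, 0, -0.002, -0.002, 0.28, 0.9], [0, -0.002, 0, -0.002, -0.002, 0.3, 0.9], [0, -0.002, 0, -0.002, -0.002, 0.305, 0.9], [0, -0.002, 0, -0.002, -0.002, 0.309, 0.9], [0, -0.002, 0, -0.002, -0.002, 0.309, 0.9], [0, -0.002, 0, -0.002, -0.002, 0.309, 0.9]]]'

```text
time_s: 11.45
ee_pos: [0.6127, 0.2444, 0.0437]
eef_rot: [-3.141, 0.002, 3.114]
force: [-0.7, 0.1, -0.0]
grip_width: 0.0222
```

Run:
```python
from h import *
go(.6125,.2442,.0415,178.3)
c=camera("scene");cv2.imwrite("pics/s5.png",cv2.resize(c["color"][90:240,110:270,::-1],None,fx=4,fy=4))
```

```text
t 11.45 pos [0.6127 0.2444 0.0437] w 0.0222 F [-0.7  0.1 -0. ] -> [-0.0003, 0.0012, 0.0013, 0.0004, -0.0004, 0.0043]
```

View pics/s5.png

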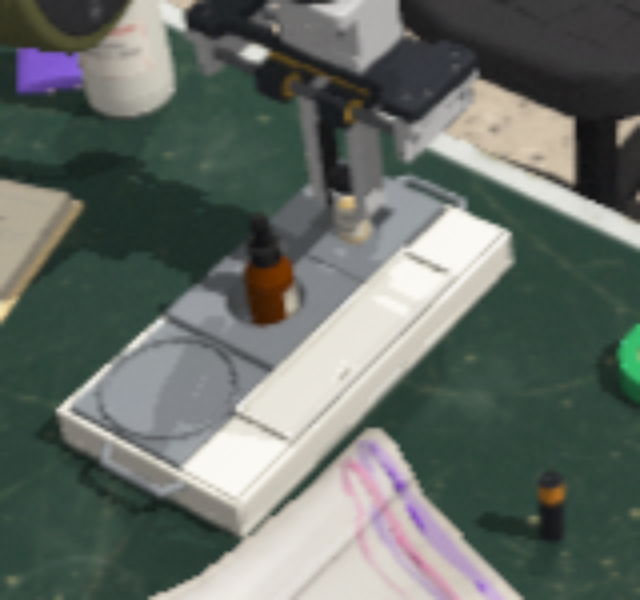

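The scene view shows the vial entering the pocket and the dropper upright in its well. Releasing.

Request:
servo_tool --moves '[[[0, 0, 0, 0, 0, 0.005, 0.9], [0, 0, 0, 0, 0, 0.005, 0.9], [0, 0, 0, 0, 0, 0.005, 0.5], [0, 0, 0, 0, 0, 0.005, 0.5], [0, 0, 0, 0, 0, 0.005, 0.5], [0, 0, 0, 0, 0, 0.005, 0.5], [0, 0, 0, 0, 0, -0.1, 0.5], [0, 0, 0, 0, 0, -0.2, 0.5], [0, 0, 0, 0, 0, -0.31, 0.5], [0, 0, 0, 0, 0, -0.31, 0.5], [0, 0, 0, 0, 0, -0.31, 0.5]]]'

```text
time_s: 12.42
ee_pos: [0.6144, 0.2452, 0.2068]
eef_rot: [3.138, 0.012, 3.114]
force: [1.0, 0.1, 0.4]
grip_width: 0.0467
```

Run:
```python
from h import *
c=camera("wrist");cv2.imwrite("pics/w6.png",c["color"][:,:,::-1])
go(.615,-.288,.2,90)
print(proj(c,[[.613,.2444,.034],[.613,.2444,.070]]))
```

```text
t 12.47 pos [0.6136 0.245  0.2028] w 0.0474 F [-0.5  0.5 -0.3] -> [0.005, 0.0032, 0.9825, -0.0321, -1.0655, 0.0037]
[[249.32039188 170.5380892 ]
 [249.28542954 177.5730178 ]]
```

View pics/w6.png

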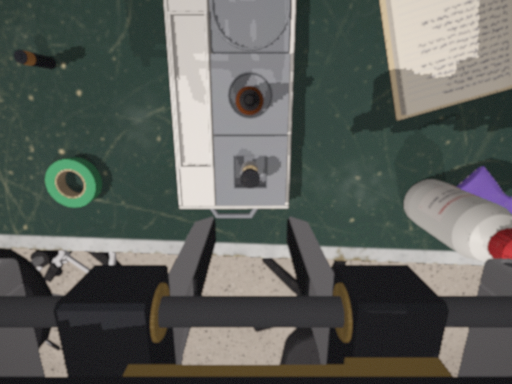

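The vial is in its pocket, cap at (250,177) as predicted. Moving to the dish.

Request:
servo_tool --moves '[[[0.004, 0.003, 0.98, -0.028, -0.85, 0.003, 0], [0.004, 0.003, 0.98, -0.028, -0.85, 0.003, 0], [0.004, 0.003, 0.98, -0.028, -0.85, 0.003, 0], [0.004, 0.003, 0.98, -0.028, -0.85, 0.003, 0], [0.004, 0.003, 0.98, -0.028, -0.85, 0.003, 0], [0.004, 0.003, 0.98, -0.028, -0.85, 0.003, 0], [0.004, 0.003, 0.98, -0.028, -0.85, 0.003, 0], [0.004, 0.003, 0.98, -0.028, -0.85, 0.003, 0], [0.004, 0.003, 0.98, -0.028, -0.85, 0.003, 0], [0.004, 0.003, 0.98, -0.028, -0.85, 0.003, 0], [0.004, 0.003, 0.98, -0.028, -0.85, 0.003, 0], [0.004, 0.003, 0.98, -0.028, -0.85, 0.003, 0]]]'

```text
time_s: 13.47
ee_pos: [0.615, -0.1835, 0.1986]
eef_rot: [-3.141, -0.001, 1.604]
force: [0.2, 1.4, 0.3]
grip_width: 0.0942
```

Run:
```python
from h import *
go(.615,-.288,.2,90)
```

```text
t 13.47 pos [ 0.615  -0.1835  0.1986] w 0.0942 F [0.2 1.4 0.3] -> [-0.0007, -0.0008, 0.0211, -0.209, -0.0069, -0.003]
```

Request:
servo_tool --moves '[[[0, 0, 0.021, -0.209, -0.007, -0.003, 0], [0, 0, 0.021, -0.209, -0.007, -0.003, 0], [0, 0, 0.021, -0.209, -0.007, -0.003, 0], [0, 0, 0.021, -0.209, -0.007, -0.003, 0], [0, 0, 0.021, -0.209, -0.007, -0.003, 0], [0, 0, 0.021, -0.209, -0.007, -0.003, 0]]]'

```text
time_s: 13.97
ee_pos: [0.6148, -0.2874, 0.1988]
eef_rot: [-3.139, -0.002, 1.571]
force: [0.6, -0.0, 0.5]
grip_width: 0.0944
```

Run:
```python
from h import *
go(.615,-.288,.006,90)
c=camera("wrist");cv2.imwrite("pics/w7.png",c["color"][:,:,::-1])
for a,r,q in blobs(c,(0,0,150),(180,60,255),(210,120,290,220),100)[:2]: print(a,r,ray(c,r[0],.013))
```

```text
t 13.97 pos [ 0.6148 -0.2874  0.1988] w 0.0944 F [ 0.6 -0.   0.5] -> [-0.0016, -0.0015, 0.0002, -0.0022, 0.0014, 0.3857]
1911.0 ((250.0, 171.5), (49.0, 50.0), 90.0) [ 0.61392422 -0.28652107  0.013     ]
```

View pics/w7.png

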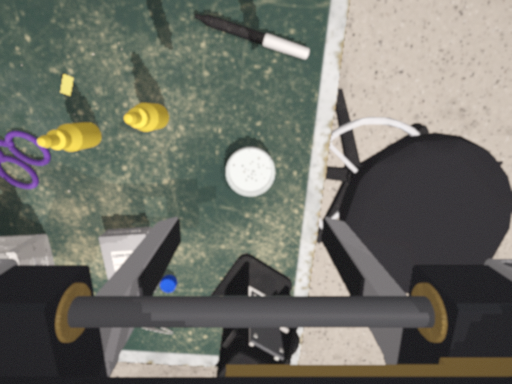

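The dish is centred at pixel (250,171), which is (0.614,-0.287). The microscope stands nearby at (255,260), so I check clearance first.

Run:
```python
from h import *
w=camera("wrist");t=camera("top");s=camera("scene")
a=cv2.resize(t["color"][105:185,340:470,::-1],None,fx=4,fy=4,interpolation=cv2.INTER_CUBIC)
b=cv2.resize(cv2.imread("pics/scene0.png")[190:300,420:512],None,fx=3,fy=3,interpolation=cv2.INTER_CUBIC)
h=max(a.shape[0],b.shape[0]);p=lambda i:cv2.copyMakeBorder(i,0,h-i.shape[0],0,0,0)
cv2.imwrite("pics/m.png",np.hstack([p(a),p(b)]))
for z in (0,.03,.1): print(z,ray(w,(247,255),z),ray(t,(403,157),z),ray(s,(440,264),z))
for x in (.577,.614,.651):
  for z in (.0,.105): print(np.round(proj(t,[x-.05,-.325,z]),0),np.round(proj(s,[x,-.325,z]),0))
```

```text
0 [ 0.60985144 -0.41134473  0.        ] [ 0.60205841 -0.41606438  0.        ] [ 6.01892669e-01 -4.12991991e-01  1.11022302e-16]
0.03 [ 0.61033681 -0.39532235  0.03      ] [ 0.59677264 -0.40507876  0.03      ] [ 0.57745104 -0.41243282  0.03      ]
0.1 [ 0.61146933 -0.3579368   0.1       ] [ 0.5844392  -0.37944564  0.1       ] [ 0.52042057 -0.41112807  0.1       ]
[[370. 186.]] [[397. 255.]]
[[382. 181.]] [[408. 225.]]
[[369. 172.]] [[403. 243.]]
[[381. 165.]] [[414. 213.]]
[[369. 158.]] [[409. 232.]]
[[381. 150.]] [[420. 202.]]
```

View pics/m.png

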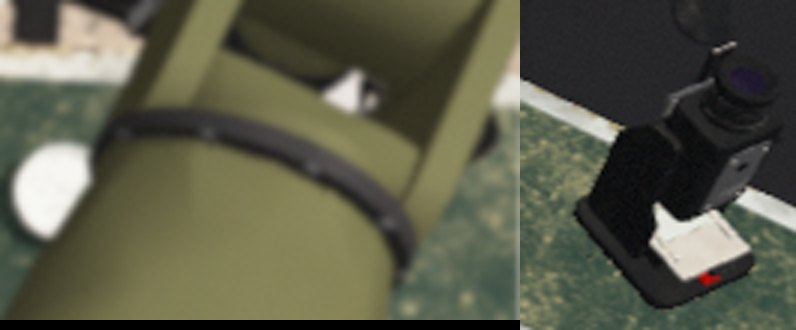

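The microscope base starts at y≈-0.41, clear of the gripper body edge at -0.325. Descending to the dish.

Request:
servo_tool --moves '[[[0, 0, 0, 0, 0, 0.08, 0], [0, 0, 0, 0, 0, 0.16, 0], [0, 0, 0, 0, 0, 0.24, 0], [0, 0, 0, 0, 0, 0.3, 0], [0, 0, 0, 0, 0, 0.34, 0], [0, 0, 0, 0, 0, 0.37, 0], [0, 0, 0, 0, 0, 0.384, 0], [0, 0, 0, 0, 0, 0.384, 0], [0, 0, 0, 0, 0, 0.384, 0]]]' --squeeze 20

```text
time_s: 14.92
ee_pos: [0.6156, -0.2868, 0.0092]
eef_rot: [3.141, -0.001, 1.573]
force: [1.1, -0.3, 1.0]
grip_width: 0.0941
```

Run:
```python
from h import *
go(.6142,-.287,.006,90)
```

```text
t 14.92 pos [ 0.6156 -0.2868  0.0092] w 0.0941 F [ 1.1 -0.3  1. ] -> [0.0002, -0.0004, 0.0011, -0.0004, -0.0028, 0.0065]
```

Request:
servo_tool --moves '[[[0, 0, 0, 0, -0.002, 0.006, 0], [0, 0, 0, 0, -0.002, 0.006, 0], [0, 0, 0, 0, -0.002, 0.006, 0.5], [0, 0, 0, 0, -0.002, 0.006, 0.5], [0, 0, 0, 0, -0.002, 0.006, 0.5], [0, 0, 0, 0, -0.002, 0.006, 0.5], [0, 0, 0, 0, -0.002, 0.006, 0.5], [0, 0, 0, 0, -0.002, 0.006, 0.5]]]'

```text
time_s: 15.58
ee_pos: [0.6146, -0.2868, 0.0063]
eef_rot: [3.141, -0.001, 1.573]
force: [0.3, -0.6, 1.0]
grip_width: 0.0583
```

Request:
servo_tool --moves '[[[0, 0, 0, 0, 0, -0.06, 0.5], [0, 0, 0, 0, 0, -0.12, 0.5], [0, 0, 0, 0, 0, -0.2, 0.5], [0, 0, 0, 0, 0, -0.3, 0.5], [0, 0, 0, 0, 0, -0.38, 0.5], [0, 0, 0, 0, 0, -0.38, 0.5], [0, 0, 0, 0, 0, -0.38, 0.5]]]'

```text
time_s: 16.17
ee_pos: [0.6155, -0.2874, 0.1999]
eef_rot: [3.136, 0.002, 1.573]
force: [0.3, 0.8, -0.9]
grip_width: 0.0582
```

Run:
```python
from h import *
go(.4347,.2494,.2,178.3)
c=camera("wrist");cv2.imwrite("pics/w8.png",c["color"][:,:,::-1])
```

```text
t 16.17 pos [ 0.6155 -0.2874  0.1999] w 0.0582 F [ 0.3  0.8 -0.9] -> [0.0017, 0.0038, -0.98, 1.0743, -0.3597, -0.0045]
```

View pics/w8.png

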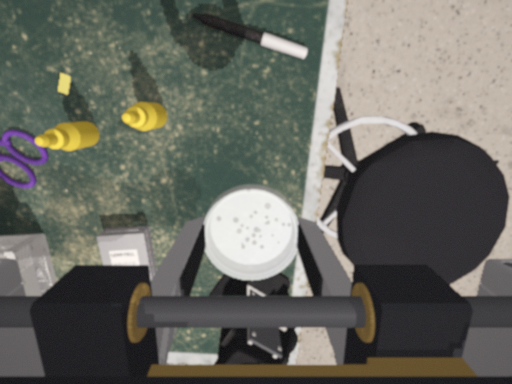

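The dish is held level and centred, at (251,232). Carrying it over.

Request:
servo_tool --moves '[[[0.001, 0.003, -0.98, 0.8, -0.27, -0.004, 0.5], [0.001, 0.003, -0.98, 0.8, -0.27, -0.004, 0.5], [0.001, 0.003, -0.98, 0.8, -0.27, -0.004, 0.5], [0.001, 0.003, -0.98, 0.8, -0.27, -0.004, 0.5], [0.001, 0.003, -0.98, 0.8, -0.27, -0.004, 0.5], [0.001, 0.003, -0.98, 0.8, -0.27, -0.004, 0.5], [0.001, 0.003, -0.98, 0.8, -0.27, -0.004, 0.5], [0.001, 0.003, -0.98, 0.8, -0.27, -0.004, 0.5], [0.001, 0.003, -0.98, 0.8, -0.27, -0.004, 0.5], [0.001, 0.003, -0.98, 0.8, -0.27, -0.004, 0.5], [0.001, 0.003, -0.98, 0.8, -0.27, -0.004, 0.5], [0.001, 0.003, -0.98, 0.8, -0.27, -0.004, 0.5]]]'

```text
time_s: 17.22
ee_pos: [0.4773, 0.115, 0.1965]
eef_rot: [3.14, -0.006, 3.082]
force: [-0.2, -0.3, -0.2]
grip_width: 0.058
```

Run:
```python
from h import *
go(.4347,.2494,.2,178.3)
```

```text
t 17.22 pos [0.4773 0.115  0.1965] w 0.058 F [-0.2 -0.3 -0.2] -> [0.0009, -0.0037, -0.0188, 0.101, 0.2634, -0.0061]
```

Request:
servo_tool --moves '[[[0, -0.003, -0.019, 0.101, 0.263, -0.006, 0.5], [0, -0.003, -0.019, 0.101, 0.263, -0.006, 0.5], [0, -0.003, -0.019, 0.101, 0.263, -0.006, 0.5], [0, -0.003, -0.019, 0.101, 0.263, -0.006, 0.5], [0, -0.003, -0.019, 0.101, 0.263, -0.006, 0.5], [0, -0.003, -0.019, 0.101, 0.263, -0.006, 0.5], [0, -0.003, -0.019, 0.101, 0.263, -0.006, 0.5]]]'

```text
time_s: 17.8
ee_pos: [0.4344, 0.2485, 0.1986]
eef_rot: [3.141, -0.003, 3.112]
force: [0.1, -0.4, 0.0]
grip_width: 0.0584
```

Run:
```python
from h import *
go(.4347,.2494,.04,178.3)
```

```text
t 17.8 pos [0.4344 0.2485 0.1986] w 0.0584 F [ 0.1 -0.4  0. ] -> [0.0001, -0.002, 0.0001, -0.0015, 0.0018, 0.3171]
```

Request:
servo_tool --moves '[[[0, -0.002, 0, 0, 0.001, 0.06, 0.5], [0, -0.002, 0, 0, 0.001, 0.12, 0.5], [0, -0.002, 0, 0, 0.001, 0.18, 0.5], [0, -0.002, 0, 0, 0.001, 0.24, 0.5], [0, -0.002, 0, 0, 0.001, 0.28, 0.5], [0, -0.002, 0, 0, 0.001, 0.3, 0.5], [0, -0.002, 0, 0, 0.001, 0.31, 0.5], [0, -0.002, 0, 0, 0.001, 0.317, 0.5], [0, -0.002, 0, 0, 0.001, 0.317, 0.5], [0, -0.002, 0, 0, 0.001, 0.317, 0.5]]]'

```text
time_s: 18.63
ee_pos: [0.4345, 0.2491, 0.041]
eef_rot: [3.141, 0.001, 3.112]
force: [0.6, -0.1, -1.0]
grip_width: 0.0582
```

Run:
```python
from h import *
go(.4347,.2494,.0365,178.3)
c=camera("scene");cv2.imwrite("pics/s9.png",cv2.resize(c["color"][90:240,110:270,::-1],None,fx=4,fy=4))
```

```text
t 18.63 pos [0.4345 0.2491 0.041 ] w 0.0582 F [ 0.6 -0.1 -1. ] -> [0.0005, 0.0008, -0.0, -0.0004, 0.0006, 0.009]
```

View pics/s9.png

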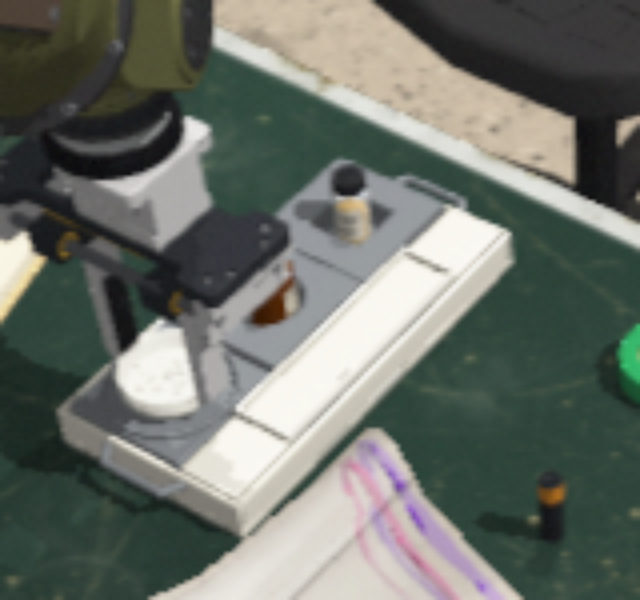

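The dish is just above its seat. Setting it down and releasing.

Request:
servo_tool --moves '[[[0, 0, 0, 0, 0.001, 0.004, 0.5], [0, 0, 0, 0, 0.001, 0.009, 0.5], [0, 0, 0, 0, 0.001, 0.009, 0.5], [0, 0, 0, 0, 0.001, 0.009, 0.1], [0, 0, 0, 0, 0.001, 0.009, 0.1], [0, 0, 0, 0, 0.001, 0.009, 0.1], [0, 0, 0, 0, 0.001, 0.009, 0.1], [0, 0, 0, 0, 0, -0.08, 0.1], [0, 0, 0, 0, 0, -0.16, 0.1], [0, 0, 0, 0, 0, -0.24, 0.1], [0, 0, 0, 0, 0, -0.32, 0.1], [0, 0, 0, 0, 0, -0.32, 0.1]]]'

```text
time_s: 19.68
ee_pos: [0.4364, 0.2502, 0.2087]
eef_rot: [3.135, 0.011, 3.112]
force: [0.3, 0.5, 0.3]
grip_width: 0.0845
```

Run:
```python
from h import *
c=camera("wrist");cv2.imwrite("pics/w10.png",c["color"][:,:,::-1])
for a,r,q in blobs(c,(0,0,150),(180,60,255),(200,110,300,230),100)[:2]: print(a,r,ray(c,r[0],.043))
print(proj(c,[.4352,.2494,.034]))
go(.618,-.1275,.2,162.2)
```

```text
2825.5 ((244.5, 178.0), (89.0, 102.0), 0.0) [0.44244254 0.24365571 0.043     ]
2122.5 ((248.0, 172.5), (51.0, 54.0), 90.0) [0.4357374  0.24812733 0.043     ]
[[249.03374241 170.42306233]]
t 19.73 pos [0.4356 0.2497 0.2049] w 0.0846 F [-0.7  0.5 -1.5] -> [0.0034, 0.0046, 0.1789, -0.3869, -0.7433, 0.0096]
```

View pics/w10.png

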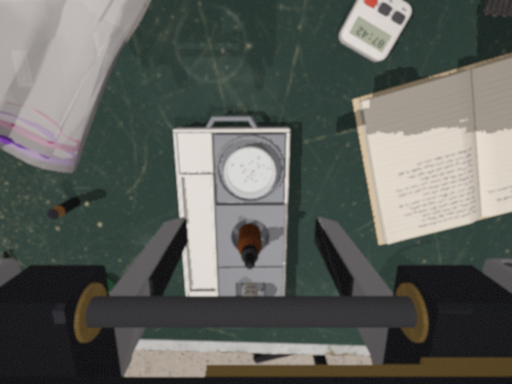

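The dish lies centred on its seat at (248,171), about 1.5 mm off. Now the marker.

Request:
servo_tool --moves '[[[0.003, 0.004, 0.179, -0.387, -0.743, 0.01, 0.4], [0.003, 0.004, 0.179, -0.387, -0.743, 0.01, 0.4], [0.003, 0.004, 0.179, -0.387, -0.743, 0.01, 0.4], [0.003, 0.004, 0.179, -0.387, -0.743, 0.01, 0.4], [0.003, 0.004, 0.179, -0.387, -0.743, 0.01, 0.4], [0.003, 0.004, 0.179, -0.387, -0.743, 0.01, 0.4], [0.003, 0.004, 0.179, -0.387, -0.743, 0.01, 0.4], [0.003, 0.004, 0.179, -0.387, -0.743, 0.01, 0.4], [0.003, 0.004, 0.179, -0.387, -0.743, 0.01, 0.4], [0.003, 0.004, 0.179, -0.387, -0.743, 0.01, 0.4], [0.003, 0.004, 0.179, -0.387, -0.743, 0.01, 0.4], [0.003, 0.004, 0.179, -0.387, -0.743, 0.01, 0.4]]]'

```text
time_s: 20.73
ee_pos: [0.6178, -0.1291, 0.1973]
eef_rot: [3.141, -0.002, 2.828]
force: [-0.3, 0.2, 0.1]
grip_width: 0.0561
```

Run:
```python
from h import *
go(.618,-.1275,.1,162.2)
c=camera("wrist");cv2.imwrite("pics/w11.png",c["color"][:,:,::-1])
print(proj(c,[[.618,-.1275,.008],[.683,-.1485,.008],[.553,-.107,.008]]))
```

```text
t 20.73 pos [ 0.6178 -0.1291  0.1973] w 0.0561 F [-0.3  0.2  0.1] -> [0.0004, -0.0014, -0.0018, 0.0002, 0.0031, 0.1946]
[[251.57702883 170.76264763]
 [251.61044671 220.3648925 ]
 [251.15255672 116.26904934]]
```

View pics/w11.png

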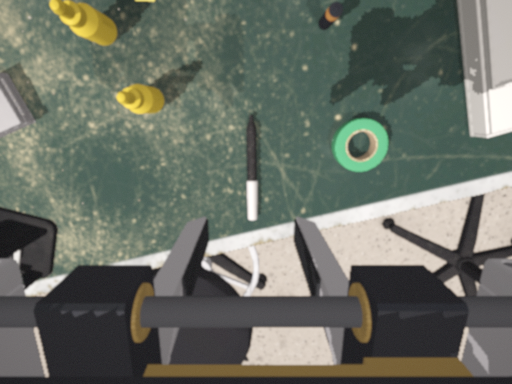

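The marker lies along column 252, from (251,115) to (252,220), matching prediction. Descending.

Request:
servo_tool --moves '[[[0, 0, 0, 0, 0.003, 0.08, 0.4], [0, 0, 0, 0, 0.003, 0.16, 0.4], [0, 0, 0, 0, 0.003, 0.24, 0.4], [0, 0, 0, 0, 0.003, 0.3, 0.4], [0, 0, 0, 0, 0.003, 0.34, 0.4], [0, 0, 0, 0, 0.003, 0.365, 0.4], [0, 0, 0, 0, 0.003, 0.377, 0.4], [0, 0, 0, 0, 0.003, 0.377, 0.4], [0, 0, 0, 0, 0.003, 0.377, 0.4]]]' --squeeze 15

```text
time_s: 21.53
ee_pos: [0.6183, -0.1255, 0.0106]
eef_rot: [3.141, -0.0, 2.83]
force: [0.8, -0.1, 0.1]
grip_width: 0.0564
```

Run:
```python
from h import *
go(.618,-.1275,.0075,162.2)
```

```text
t 21.53 pos [ 0.6183 -0.1255  0.0106] w 0.0564 F [ 0.8 -0.1  0.1] -> [0.0006, -0.0002, -0.0004, -0.0007, -0.0039, 0.0062]
```

Request:
servo_tool --moves '[[[0, 0, 0, 0, -0.004, 0.006, 0.4], [0, 0, 0, 0, -0.004, 0.007, 0.4], [0, 0, 0, 0, -0.004, 0.007, 1], [0, 0, 0, 0, -0.004, 0.007, 1], [0, 0, 0, 0, -0.004, 0.007, 1], [0, 0, 0, 0, -0.004, 0.007, 1], [0, 0, 0, 0, -0.004, 0.007, 1], [0, 0, 0, 0, -0.004, 0.007, 1], [0, 0, 0, 0, -0.004, 0.007, 1]]]'

```text
time_s: 22.28
ee_pos: [0.6177, -0.1275, 0.0071]
eef_rot: [3.141, -0.0, 2.83]
force: [-0.7, 0.1, 0.2]
grip_width: 0.0132
```

Request:
servo_tool --moves '[[[0, 0, 0, 0, 0, -0.06, 1], [0, 0, 0, 0, 0, -0.12, 1], [0, 0, 0, 0, 0, -0.2, 1], [0, 0, 0, 0, 0, -0.3, 1], [0, 0, 0, 0, 0, -0.38, 1], [0, 0, 0, 0, 0, -0.38, 1], [0, 0, 0, 0, 0, -0.38, 1]]]'

```text
time_s: 22.87
ee_pos: [0.6187, -0.1279, 0.2005]
eef_rot: [3.14, 0.005, 2.83]
force: [0.5, 0.2, -1.2]
grip_width: 0.0117
```

Run:
```python
from h import *
go(.521,.1805,.2,178.3)
c=camera("wrist");cv2.imwrite("pics/w12.png",c["color"][:,:,::-1])
```

```text
t 22.87 pos [ 0.6187 -0.1279  0.2005] w 0.0117 F [ 0.5  0.2 -1.2] -> [0.0002, 0.0035, -0.1793, 0.3749, 0.5273, -0.0004]
```

View pics/w12.png

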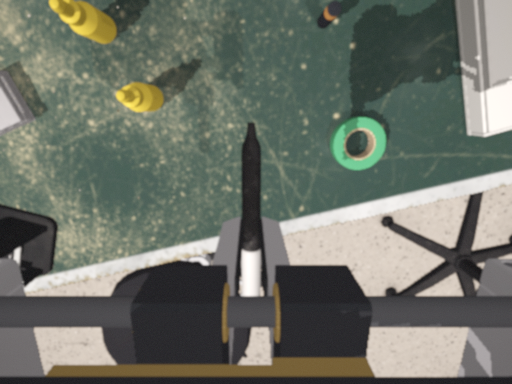

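The marker is held along the tool. I check for pitch or slip by projecting its tip.

Run:
```python
from h import *
o=get_obs();R=Ro.from_euler('xyz',o["eef_rot"]);c=camera("wrist");s=camera("scene")
cv2.imwrite("pics/s12.png",cv2.resize(s["color"][90:240,240:400,::-1],None,fx=4,fy=4))
for z in (-.02,-.008,0,.01,.02): 
    X=o["ee_pos"]+R.apply([.069,0,z]);print(z,proj(c,X))
X=[o["ee_pos"]+R.apply([a,0,0]) for a in (.069,-.069)]
print((proj(s,X)-[240,90])*4, o["grip_width"])
```

```text
-0.02 [[249.99207411 124.4217955 ]]
-0.008 [[250.04263971 123.31977869]]
0 [[250.07262686 122.66624441]]
0.01 [[250.10657978 121.92628098]]
0.02 [[250.13715566 121.25991612]]
[[284.61943712 286.27472483]
 [464.4584387  171.04288752]] 0.011288860784322794
```

View pics/s12.png

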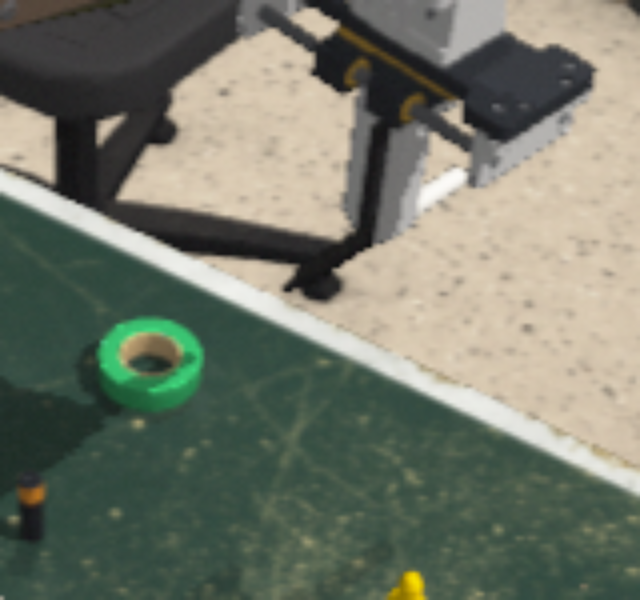

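The marker is level, but the opening is creeping down (13.2 to 11.3 mm), so it's being squeezed out downwards. I'm going back down to regrip lower on it.

Request:
servo_tool --moves '[[[0, 0, 0, 0, 0, 0.08, 1], [0, 0, 0, 0, 0, 0.16, 1], [0, 0, 0, 0, 0, 0.24, 1], [0, 0, 0, 0, 0, 0.31, 1], [0, 0, 0, 0, 0, 0.355, 1], [0, 0, 0, 0, 0, 0.37, 1], [0, 0, 0, 0, 0, 0.376, 1], [0, 0, 0, 0, 0, 0.376, 1]]]' --squeeze 8

```text
time_s: 23.68
ee_pos: [0.6158, -0.127, 0.0058]
eef_rot: [3.141, -0.006, 2.83]
force: [-0.9, -0.0, -0.5]
grip_width: 0.0123
```

Run:
```python
from h import *
go(.618,-.1275,.007,162.2)
c=camera("wrist");cv2.imwrite("pics/w13.png",c["color"][:,:,::-1])
```

```text
t 23.68 pos [ 0.6158 -0.127   0.0058] w 0.0123 F [-0.9 -0.  -0.5] -> [0.0004, -0.0035, -0.0005, -0.0044, 0.0003, -0.0024]
```

View pics/w13.png

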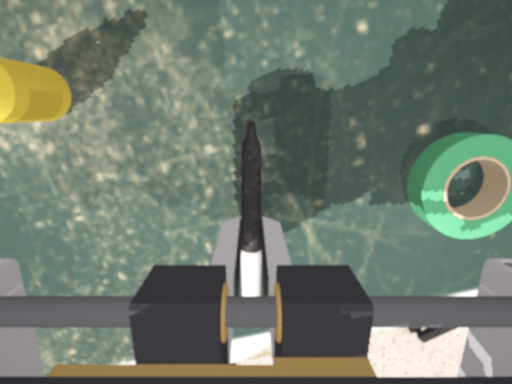

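Request:
servo_tool --moves '[[[0, -0.003, 0, -0.003, 0, 0, 0.7], [0, -0.003, 0, -0.003, 0, 0, 0.7], [0, -0.003, 0, -0.003, 0, 0.003, 0.7], [0, -0.003, 0, -0.003, 0, 0.003, 0.7], [0, -0.003, 0, -0.003, 0, 0.003, 1], [0, -0.003, 0, -0.003, 0, 0.003, 1], [0, -0.003, 0, -0.003, 0, 0.003, 1], [0, -0.003, 0, -0.003, 0, 0.003, 1], [0, -0.003, 0, -0.003, 0, 0.003, 1]]]' --squeeze 12

```text
time_s: 24.48
ee_pos: [0.6178, -0.1276, 0.0054]
eef_rot: [3.141, 0.001, 2.83]
force: [0.5, -1.1, 0.5]
grip_width: 0.0119
```

Request:
servo_tool --moves '[[[0, 0, 0, 0, 0, -0.06, 1], [0, 0, 0, 0, 0, -0.12, 1], [0, 0, 0, 0, 0, -0.2, 1], [0, 0, 0, 0, 0, -0.2, 1], [0, 0, 0, 0, 0, -0.2, 1], [0, 0, 0, 0, 0, -0.2, 1], [0, 0, 0, 0, 0, -0.2, 1]]]'

```text
time_s: 25.07
ee_pos: [0.6171, -0.1275, 0.1039]
eef_rot: [3.141, -0.001, 2.83]
force: [-0.2, 0.6, -1.0]
grip_width: 0.0122
```

Request:
servo_tool --moves '[[[0, 0, 0, 0, 0, -0.06, 1], [0, 0, 0, 0, 0, -0.12, 1], [0, 0, 0, 0, 0, -0.18, 1], [0, 0, 0, 0, 0, -0.18, 1], [0, 0, 0, 0, 0, -0.18, 1], [0, 0, 0, 0, 0, -0.18, 1]]]'

```text
time_s: 25.57
ee_pos: [0.6166, -0.1274, 0.192]
eef_rot: [3.141, -0.004, 2.83]
force: [-0.0, -0.1, -0.4]
grip_width: 0.0122
```

Run:
```python
from h import *
go(.521,.1805,.2,178.3)
```

```text
t 25.57 pos [ 0.6166 -0.1274  0.192 ] w 0.0122 F [-0.  -0.1 -0.4] -> [0.0007, -0.0025, -0.1794, 0.3708, 0.5276, -0.0142]
```

The grip is stable at 12.2 mm. Moving to the ledge.

Request:
servo_tool --moves '[[[0, 0, -0.179, 0.371, 0.528, -0.014, 1], [0, 0, -0.179, 0.371, 0.528, -0.014, 1], [0, 0, -0.179, 0.371, 0.528, -0.014, 1], [0, 0, -0.179, 0.371, 0.528, -0.014, 1], [0, 0, -0.179, 0.371, 0.528, -0.014, 1], [0, 0, -0.179, 0.371, 0.528, -0.014, 1], [0, 0, -0.179, 0.371, 0.528, -0.014, 1], [0, 0, -0.179, 0.371, 0.528, -0.014, 1], [0, 0, -0.179, 0.371, 0.528, -0.014, 1], [0, 0, -0.179, 0.371, 0.528, -0.014, 1], [0, 0, -0.179, 0.371, 0.528, -0.014, 1]]]'

```text
time_s: 26.48
ee_pos: [0.5207, 0.1802, 0.1986]
eef_rot: [3.141, -0.006, 3.111]
force: [-0.0, 0.4, -0.6]
grip_width: 0.012
```

Run:
```python
from h import *
go(.521,.1805,.045,178.3)
c=camera("wrist");cv2.imwrite("pics/w14.png",c["color"][:,:,::-1])
u=(np.array([.5220,.1805]));a=np.radians(-1.7);d=np.array([np.cos(a),np.sin(a)])
print(proj(c,[[*(u+d*.0825),.034],[*(u-d*.0825),.034],[*(u),.034]]))
```

```text
t 26.48 pos [0.5207 0.1802 0.1986] w 0.012 F [-0.   0.4 -0.6] -> [0.0004, -0.0037, -0.0003, -0.0023, 0.0004, 0.3071]
[[250.77027081 239.37070458]
 [250.654494   105.57536365]
 [250.71592828 176.57076431]]
```

View pics/w14.png

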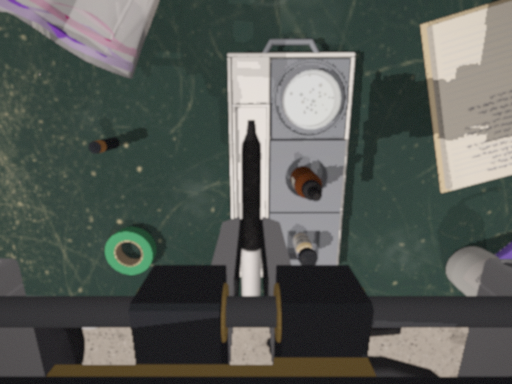

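The wrist view shows the ledge's near lip at (252,103) and its centre line at about column 253. That puts it about 2 mm further +y than I had, so I aim at (0.520,0.182).

Request:
servo_tool --moves '[[[0, -0.003, 0, 0.001, 0.004, 0.06, 1], [0, -0.003, 0, 0.001, 0.004, 0.12, 1], [0, -0.003, 0, 0.001, 0.004, 0.18, 1], [0, -0.003, 0, 0.001, 0.004, 0.24, 1], [0, -0.003, 0, 0.001, 0.004, 0.28, 1], [0, -0.003, 0, 0.001, 0.004, 0.3, 1], [0, -0.003, 0, 0.001, 0.004, 0.31, 1], [0, -0.003, 0, 0.001, 0.004, 0.31, 1], [0, -0.003, 0, 0.001, 0.004, 0.31, 1]]]'

```text
time_s: 27.28
ee_pos: [0.5204, 0.1817, 0.0448]
eef_rot: [3.14, 0.001, 3.11]
force: [-0.2, -0.6, -1.0]
grip_width: 0.0119
```

Run:
```python
from h import *
go(.520,.182,.037,178.3)
c=camera("wrist");cv2.imwrite("pics/w15.png",c["color"][:,:,::-1])
```

```text
t 27.28 pos [0.5204 0.1817 0.0448] w 0.0119 F [-0.2 -0.6 -1. ] -> [0.0008, 0.0003, -0.0013, 0.0008, 0.0005, 0.0156]
```

View pics/w15.png

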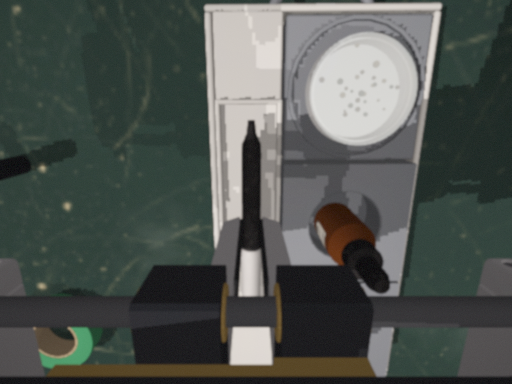

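The tip at (252,122) is centred between the lips (222 to 276) and about 14 mm from the end lip. Lowering and releasing.

Request:
servo_tool --moves '[[[0, 0, 0, 0, 0, 0.008, 1], [0, 0, 0, 0, 0, 0.016, 1], [0, 0, 0, 0, 0, 0.016, 1], [0, 0, 0, 0, 0, 0.016, 1], [0, 0, 0, 0, 0, 0.016, 0.65], [0, 0, 0, 0, 0, 0.016, 0.65], [0, 0, 0, 0, 0, 0.016, 0.65], [0, 0, 0, 0, 0, 0.016, 0.65]]]'

```text
time_s: 28.0
ee_pos: [0.5206, 0.1819, 0.0372]
eef_rot: [3.14, 0.001, 3.11]
force: [0.3, 0.7, 0.1]
grip_width: 0.0319
```

Request:
servo_tool --moves '[[[0, 0, 0, 0, 0, -0.05, 0.65], [0, 0, 0, 0, 0, -0.12, 0.65], [0, 0, 0, 0, 0, -0.2, 0.65], [0, 0, 0, 0, 0, -0.28, 0.65], [0, 0, 0, 0, 0, -0.36, 0.65], [0, 0, 0, 0, -0.2, -0.36, 0.65], [0, 0, 0, 0, -0.4, -0.36, 0.65], [0, 0, 0, 0, -0.4, -0.36, 0.65], [0, 0, 0, 0, -0.4, -0.36, 0.65], [0, 0, 0, 0, -0.4, -0.36, 0.65]]]'

```text
time_s: 28.83
ee_pos: [0.5135, -0.0207, 0.2171]
eef_rot: [3.14, 0.002, 3.11]
force: [0.5, 1.0, 0.0]
grip_width: 0.033
```

Run:
```python
from h import *
o=get_obs();print(o["time_s"],o["ee_pos"])
s=camera("scene");t=camera("top")
cv2.imwrite("pics/s16.png",cv2.resize(s["color"][90:240,110:300,::-1],None,fx=4,fy=4,interpolation=cv2.INTER_CUBIC))
cv2.imwrite("pics/t16.png",cv2.resize(t["color"][115:265,105:270,::-1],None,fx=4,fy=4,interpolation=cv2.INTER_CUBIC))
for n,p in [("tapeS",blobs(s,(45,150,100),(90,255,255),(255,165,300,200)))]: print(n,p[0][1],"was 277.9,178.7")
```

```text
28.8333 [ 0.51352424 -0.02069828  0.21713482]
tapeS ((277.9230651855469, 179.1153564453125), (25.51620864868164, 20.801258087158203), 33.6900634765625) was 277.9,178.7
```

View pics/s16.png

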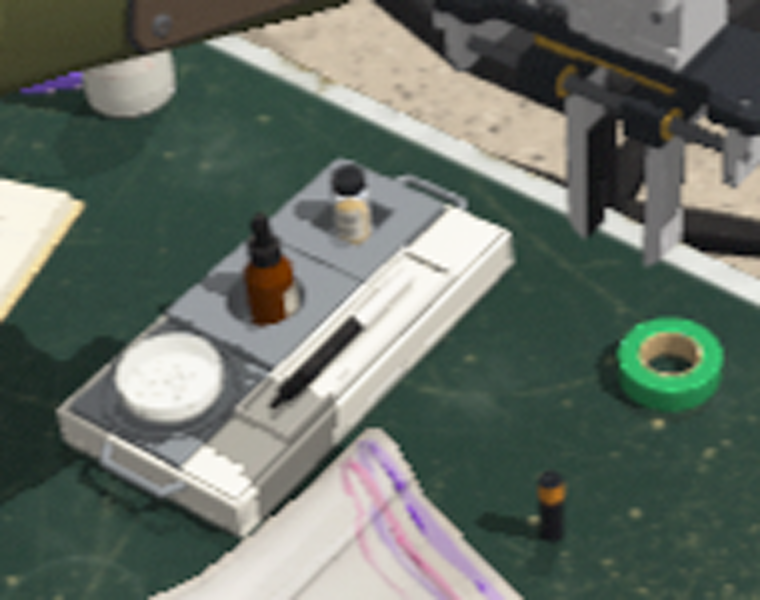

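View pics/t16.png

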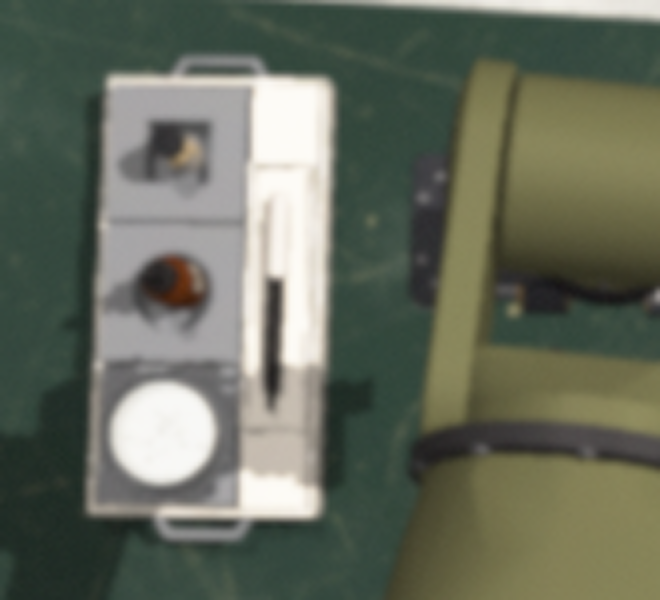

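Run:
```python
from h import *
s=camera("scene");t=camera("top")
d=lambda x,y:(110+(x+.5)/4-.5,90+(y+.5)/4-.5)
c=lambda x,y:(105+(x+.5)/4-.5,115+(y+.5)/4-.5)
print("drop top",ray(s,d(260,219),.099),"want .524 .247")
print("vial top",ray(s,d(350,175),.070),ray(t,c(168,138),.07),"want .613 .244")
print("dish top",ray(s,d(170,370),.044),ray(t,c(163,433),.044),"want .435 .249")
a=ray(t,c(276,195),.038);b=ray(t,c(270,408),.038);print("marker",(a+b)/2,np.linalg.norm(a-b),"want .520 .181")
a=ray(s,d(412,283),.038);b=ray(s,d(276,402),.038);print("markerS",(a+b)/2,np.linalg.norm(a-b))
o=get_obs();print(np.abs(o["joint_vel"]).max())
```

```text
drop top [0.52970725 0.2454356  0.099     ] want .524 .247
vial top [0.61746317 0.24506744 0.07      ] [0.61597811 0.2424376  0.07      ] want .613 .244
dish top [0.43863524 0.25170797 0.044     ] [0.43495872 0.24938837 0.044     ] want .435 .249
marker [0.51751457 0.18271892 0.038     ] 0.13501433687289982 want .520 .181
markerS [0.51841272 0.1794837  0.038     ] 0.1273465479434115
0.04145457529821027
```

All the parts check out within about 6 mm of their places. I let the arm settle for a moment, clear of everything, then hand in.

Request:
servo_tool --moves '[[[0, 0, 0, 0, 0, 0, 0.65], [0, 0, 0, 0, 0, 0, 0.65], [0, 0, 0, 0, 0, 0, 0.65], [0, 0, 0, 0, 0, 0, 0.65], [0, 0, 0, 0, 0, 0, 0.65], [0, 0, 0, 0, 0, 0, 0.65]]]'

```text
time_s: 29.53
ee_pos: [0.514, -0.0183, 0.217]
eef_rot: [3.14, 0.001, 3.109]
force: [-0.1, -0.7, 0.1]
grip_width: 0.0331
```

Run:
```python
from station import hand_in,get_obs
o=get_obs();print(o["time_s"],o["force"],abs(o["joint_vel"]).max())
print(hand_in())
```

```text
29.5333 [-0.07610039 -0.65419527  0.14013468] 0.002915104699754344
the job is handed in; nothing more can be done
None
```

I packed all four items and handed the job in at about 29.5 s; no verdict was reported. The dropper bottle is in the round well, the vial in the square pocket, the dish on the rimmed seat and the marker on the ledge. I picked up the marker twice, because the finger opening shrank during the first lift.

**Last checks (camera):**

| Item | Offset from its place | Limit |
|---|---|---|
| Dish | about 0–5 mm | 13 mm |
| Vial | about 3–5 mm | 13 mm |
| Dropper bottle | about 6 mm at its top, scene view only | 13 mm |
| Marker | about 2–3 mm along and 2 mm across | 16 mm along, 13 mm across |

- **Disagreements:** the scene view reads the dish, vial and dropper 3–6 mm further out in x than I aimed. The top view puts the dish and vial within 3 mm. By eye, the top crop put the marker nearer 5 mm across.
- **Seating and uprightness:** I judged these by eye and from the release heights, and did not measure them separately.
- **Battery and tape:** the tape had moved less than 1 px. The battery still stood upright where it was, by eye. I never touched the yellow look-alike bottles.

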